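Fit the stand's arm rod in its sloped clamp base and latch it

TASK

Put together the small instrument stand: take the steel rod from its wooden rest by the middle, push its pointed end about halfway into the sloped bore of the clamp base and let go, then grip it again further back, on the short tail behind its narrow neck, and push it fully home. Then swing the latch over so that it lies right down across the neck, and let go, leaving the tape roll, the stapler and the ink tin where they are.

Things in the scene. Friction and masses are not known exactly. Their poses are not given: they have to be found in the camera images.
- rod_mid (a point): Centre of the bare steel rod, on its axis: 16 mm diameter, 160 mm long, 0.13 to 0.25 kg. x axis: along the rod towards its pointed end (y and z turn as it rolls). From the pointed end: 10 mm cone, shaft to 105 mm, narrow neck of 7 mm diameter from 105 to 119 mm, tail of 16 mm diameter from 119 to 160 mm. Starts level on the rest, its axis 44 mm above the bench.
- rod_tip (a point): Centre of the front face (8 mm wide) of the rod's pointed end, 80 mm from its middle along +x; axes as rod_mid.
- rod: The same rod as a body; origin at its middle, axes as rod_mid.
- rod_rest: Fixed wooden rest: plate 150 x 60 x 10 mm with two V saddles (16 mm long, 35 mm wide, tops 47 mm above the bench) 58 mm either side of its middle along x; between the saddles the rod is free all round for about 100 mm. Origin at the plate's underside centre; x along the rod, towards its pointed end.
- socket: Sloped aluminium block with the bore, fixed on a steel foot 150 x 90 mm. Origin: centre of the bore's mouth, 95 mm above the bench. x: along the bore, inwards, 30 deg downhill. y: level, towards the side where the latch is hinged. z: square to the bore, upwards, 30 deg from vertical. Block 36 mm in y, 42 mm in z, 115 mm along x, front face at x = 0.
- bore_bottom (a point): Centre of the bore's flat bottom; axes as socket. Blind bore of 17.5 mm diameter, 105 mm deep, mouth chamfered 2 mm. A sprung brake shoe 30 mm deep drags on the rod (about 5 to 20 N to push it), so it stays where it is left. With its pointed end on the bottom the rod is home: neck 0 to 14 mm, tail 14 to 55 mm in front of the face.
- latch (a joint): Angle of the latch bar. 0 rad: closed, the bar lies along the socket's -y across the bore mouth; it grows as the bar swings up (1.57: points along the socket's +z). Starts thrown open, leaning out to the +y side, at 2.60 to 2.75 rad. Stiff (about 1 N at its end), stays where it is left. It closes only into the neck of a rod that is home, else it jams on the rod at 0.1 to 0.2 rad.
- latch_pin (a point): Centre of the latch's hinge pin, parallel to the bore, at x = -6.5, y = +22, z = +8.5 mm in the socket's frame; axes as socket. The dark steel latch bar is 10 mm high, 7 mm thick along the bore (3 to 10 mm in front of the block's face) and ends in a round tab; 67 mm from pin to end.
- latch_tab (a point): Centre of the round tab at the end of the latch bar, a disc of 15 mm diameter, 12 mm thick, 60 mm from the pin and 7 mm in front of the block's face. Its flat faces look along the socket's x and -x: pinched there it can be led round its arc, turning between the fingers; pushed straight inwards from its thrown-open place it binds.
- tape_roll: Bystander: roll of brown tape lying flat, 92 mm across, 48 mm high; origin at underside centre.
- red_stapler: Bystander: red stapler, 135 x 34 x 41 mm; origin at underside centre.
- ink_tin: Bystander: flat dark ink tin, 76 x 113 x 16 mm; origin at underside centre.

How it is judged (in metres and radians):
On the way, in this order (a step that is already met when the one before it is completed fails the run):
1. the rod is partway in the bore (30 to 90 mm deep) and the fingers have let go of it (x of rod_tip in the frame of socket between 0.03 and 0.09 m and y of rod_tip in the frame of socket between -0.004 and 0.004 m and angle between the x axis of socket and the x axis of rod_mid, either way round below 0.12 rad and contact force between the fingers and rod below 0.05 N), for 0.2 s.
2. the rod is home, its pointed end within 3 mm of the bore's bottom, with the latch still open (x of rod_tip in the frame of socket between 0.102 and 0.109 m and y of rod_tip in the frame of socket between -0.003 and 0.003 m and z of rod_tip in the frame of socket between -0.004 and 0.004 m and angle between the x axis of socket and the x axis of rod_mid, either way round below 0.06 rad and value of joint latch above 0.5 rad), for 0.1 s.
3. the latch lies down across the neck (x of rod_tip in the frame of socket between 0.102 and 0.109 m and y of rod_tip in the frame of socket between -0.003 and 0.003 m and z of rod_tip in the frame of socket between -0.004 and 0.004 m and angle between the x axis of socket and the x axis of rod_mid, either way round below 0.06 rad and value of joint latch below 0.08 rad), for 0.2 s.
At the end, for the whole second after the job is handed in: The rod is home in the bore (pointed end within 3 mm of the bottom, 105 mm deep) and at rest, the latch is closed across its neck (under 0.08 rad), and tape roll, stapler and ink tin are within 20 mm of where they stood (all of step 3 and linear speed of rod below 0.01 m/s and distance of each of tape_roll, red_stapler, ink_tin from where it was at the start of the episode below 0.02 m); the robot touches nothing.
It fails at once if a bystander (tape roll, stapler, ink tin) is pushed more than 30 mm (distance of any of tape_roll, red_stapler, ink_tin from where it was at the start of the episode above 0.03 m).
It also fails if it takes over 72 s, if anything falls off the work surface, if the arm or the gripper's body presses on something with over 40 N, if the wrist force passes 120 N, or if a joint passes its speed limit or range.

ROBOT

A 6-joint arm with a two-finger parallel gripper is mounted at the origin on a cart in front of the work surface, level with it; the furniture and walls round the work are solid. World frame = base frame: x ahead of the robot, y to its left, z up, the work surface at z = 0. Lengths are in mm, angles in rad, forces in N, time in s.
With the tool pointing down it reaches from about 250 to 775 mm from the base axis. Payload 4 kg.
Tool frame: the origin (TCP) lies at the very end of the fingers, on their centre line; the grasp point (between the pads) lies 19 mm behind it; z points along the fingers, y is the line along which they close (so a half turn about z gives the same grasp; the last joint's range is limited). The gripper opens to 94 mm and grips with 3 to 60 N. Pads are 16 mm wide; open, the fingers measure 119 mm over their backs; the gripper's body (75 mm by 177 mm) begins 78 mm behind the grasp point.
Start: joints at [1.159, 0.087, 1.371, -0, 1.684, -0.103], TCP at [167.163, 524.001, 205.506] pointing down, gripper open.
Joint ranges: [-3.1, 3.1], [-0.76, 2.03], [0.27, 2.55], [-1.08, 4.22], [0.17, 2.65], [-2.57, 2.57]. Speed limits (rad/s): [2.79, 2.79, 3.14, 3.14, 3.14, 3.14].

INTERFACE

Orientations are given as a rotation vector (axis times angle).
In Python, from plant import telemetry, eyes, workorder gives the robot as it stands.
- The arm moves only by the shell command python3 -m inch 'ROWS'. ROWS is JSON, a list of rows, each an object of numbers: "ax", "ay", "az": the turn, a rotation vector about the tool's x, y, z in rad; "tx", "ty", "tz": the shift along the tool's x, y, z in cm; "jaw": the finger opening in cm, from 0 to 9.4. A call has 1 to 12 rows; each row shifts and turns the commanded pose from where the row before left it, along the tool's axes as they then stand; what a row does not reach is not made up. A row lasts 1/12 s, in which the tool goes at most 41.7 mm and 7.16 degrees, less where a joint would pass 70% of its speed; a pose out of reach is approached as far as the arm can. A call is refused whole if a number of a shift passes 4.17 or a number of a turn 0.125, either way. A call with a gripper value outside its range is refused whole. The fingers move at their own pace and stop on an object; the grip force is fixed at half the most. Time passes only in rows, so rows that do not move let the fingers close. It gives the time, the measured TCP pose, the force, the opening and the grip force at its end, in the units of the state.
- telemetry.get_state(): the state, without advancing time (a new reading comes with each control period).
- eyes.read_camera(name): name is "side" or "top"; returns a dict with "image" (420x560x3 uint8, red, green, blue), "z_map" (420x560 float32, mm along the optical axis (not along the pixel's ray), 0 where there is no reading), "fx", "fy", "cx", "cy" (pixels), "k1" (the pictures are not rectified: a ray, as slopes to the right and down, at radius r is drawn at 1 + k1 r^2 times it, then the intrinsics apply), "R" (3x3) and "t" (3): a world point X has camera coordinates R X + t. Camera axes: x right, y down, z forward; pixel columns grow to the right and rows downward; lengths in mm; the calibration is good to about 2 mm. A picture is of the moment at which its call begins.
- workorder.finish_job(): hands the job in; it is judged then, once.
The state is a dict: "clock": time; "joints": joint angles; "joint_velocities": joint speeds; "joint_efforts": joint torques, N m; "tcp_pos": TCP position; "orientation": TCP orientation; "force": force on the tool from outside, world axes, zero at the start; "ft_torque": the same for the moment, N m; "width": finger opening in mm; "grip_force": force on a finger pad.
Only numpy, scipy, OpenCV 4.12 (cv2) and the standard library are available. Lean on these libraries where they do the work, as an engineer would, in place of code of your own. Each camera call takes 0.05 s, during which the arm holds its last target. There are 200 camera calls.

## Working session

There is one attempt and no reset: what is moved stays moved. The work goes in short steps, Python scripts to look and compute and a shell command to move; the robot and the scene stay as the last step left them, time stands still between calls to the robot, and variables do not carry over. Pictures are saved under pics/ and viewed, at most 10 in all, crops included, and the job is handed in when it is done.

```bash
ls; mkdir -p pics
python3 - <<'E'
from plant import telemetry, eyes
import cv2,numpy as np
print(telemetry.get_state())
for n in("top","side"):
    c=eyes.read_camera(n); cv2.imwrite(f"pics/{n}0.png",c["image"][...,::-1]); np.savez(f"{n}0.npz",**c)
    print(n,{k:(np.round(v,3).tolist() if hasattr(v,'shape') else v) for k,v in c.items() if k not in("image","z_map")})
E
```

```text
pics
{'clock': 0.0, 'joints': array([ 1.15893193e+00,  8.79225641e-02,  1.37222983e+00, -3.15340009e-05,
        1.68360485e+00, -1.03110947e-01]), 'joint_velocities': array([-0.00052284, -0.0001628 ,  0.00256363, -0.00016183,  0.0016736 ,
       -0.00151943]), 'joint_efforts': array([ 3.10417263e-04, -3.40178990e+01, -3.02428257e+01,  7.17437896e-02,
        3.31114966e-02, -1.59710344e-04]), 'tcp_pos': array([166.92940126, 523.48096655, 204.33430779]), 'orientation': array([-0.48298978, -3.10371417,  0.00330003]), 'force': array([0.26241457, 0.06431838, 0.56421854]), 'ft_torque': array([-0.00171381, -0.05007174,  0.03492924]), 'grip_force': 0.0, 'width': 94.23848332802481}
top {'fx': 418.02117987602037, 'fy': 418.02117987602037, 'cx': 280.0662237228999, 'cy': 212.31133492123587, 'k1': -0.026804287139576853, 'R': [[-0.028, -1.0, -0.011], [-0.996, 0.029, -0.08], [0.081, 0.009, -0.997]], 't': [103.968, 518.556, 990.4]}
side {'fx': 501.0483623403459, 'fy': 501.0483623403459, 'cx': 276.72676672206984, 'cy': 210.28334358749316, 'k1': 0.03533066511400619, 'R': [[1.0, 0.013, -0.011], [-0.002, -0.562, -0.827], [-0.017, 0.827, -0.562]], 't': [-524.413, 115.847, 1215.193]}
```

View pics/top0.png

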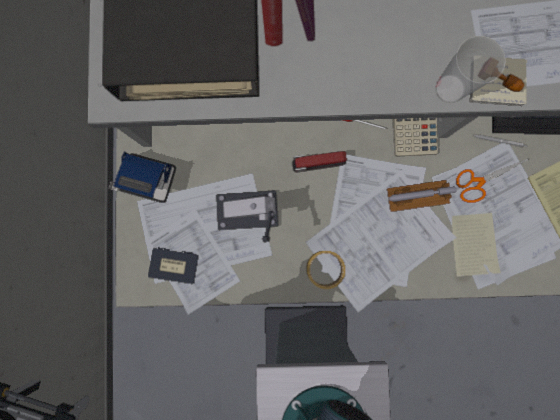

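View pics/side0.png

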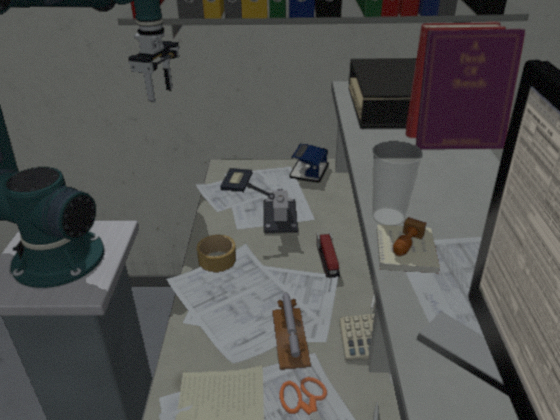

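The top view shows the clamp at about (247,210), its latch tab at (266,240), the rod on its rest at (420,195), the stapler at (320,161), the tape roll at (326,268) and the ink tin at (174,265). The side view shows the clamp at (280,205) and the rod at (290,325). I'll zoom in on the rod and the clamp.

```bash
cat > h.py <<'E'
import numpy as np,cv2
def load(n): return dict(np.load(f"{n}.npz"))
def K(c): return np.array([[c["fx"],0,c["cx"]],[0,c["fy"],c["cy"]],[0,0,1]],float)
def slopes(c,uv):
    uv=np.atleast_2d(np.float64(uv)).reshape(-1,1,2)
    return cv2.undistortPoints(uv,K(c),np.array([float(c["k1"]),0,0,0])).reshape(-1,2)
def proj(c,X):
    return cv2.projectPoints(np.float64(X).reshape(-1,1,3),cv2.Rodrigues(c["R"])[0],c["t"],K(c),np.array([float(c["k1"]),0,0,0]))[0].reshape(-1,2)
def rays(c,uv):
    s=slopes(c,uv); d=np.c_[s,np.ones(len(s))]@c["R"]; return -c["R"].T@c["t"],d
def plane(c,uv,z):
    o,d=rays(c,uv); return o+d*((z-o[2])/d[:,2])[:,None]
def cloud(c,x0,x1,y0,y1):
    v,u=np.mgrid[y0:y1,x0:x1]; z=c["z_map"][y0:y1,x0:x1]; o,d=rays(c,np.c_[u.ravel(),v.ravel()])
    P=o+d*z.ravel()[:,None]; P[z.ravel()==0]=np.nan; return P.reshape(v.shape+(3,))
def tri(c1,uv1,c2,uv2):
    o1,d1=rays(c1,uv1);o2,d2=rays(c2,uv2);d1,d2=d1[0],d2[0]
    s=np.linalg.lstsq(np.c_[d1,-d2],o2-o1,rcond=None)[0];a,b=o1+s[0]*d1,o2+s[1]*d2
    return (a+b)/2,np.linalg.norm(a-b)
E
python3 - <<'E'
from h import *
T,S=load("top0"),load("side0")
def crop(c,x0,x1,y0,y1,w,h): return cv2.resize(np.ascontiguousarray(c["image"][y0:y1,x0:x1,::-1]),(w,h),interpolation=cv2.INTER_CUBIC)
m=np.zeros((600,800,3),np.uint8)
m[:300,:480]=crop(T,380,460,170,220,480,300); m[300:,:480]=crop(T,210,290,184,250-16,480,300)
m[:300,480:]=crop(S,265,317,285,370-25,260,300) if 0 else crop(S,262,318,288,363-12,320,300) if 0 else crop(S,260,324,300-10,350,320,300)
m[300:,480:]=crop(S,244,308,170,230,320,300)
cv2.imwrite("pics/zoom0.png",m)
P=cloud(T,385,460,178,215); 
q=P[(P[...,2]>49)&(P[...,2]<60)]; print("rod",len(q),q.mean(0),q.min(0),q.max(0))
P=cloud(T,210,295,180,250)
for r in range(0,70,4): print(180+r,np.round(P[r,::4,2]).tolist())
E
```

```text
rod 323 [ 553.40423505 -247.08905795   51.66134832] [ 539.90121776 -327.97064792   49.0003412 ] [ 569.61555678 -168.78259378   57.35255737]
180 [-2.0, 0.0, -2.0, 2.0, 3.0, 1.0, 3.0, 3.0, 2.0, 2.0, 3.0, 2.0, -2.0, -3.0, -1.0, 0.0, 1.0, -3.0, 1.0, -0.0, -1.0, -3.0]
184 [6.0, 4.0, 1.0, 4.0, 2.0, -1.0, 1.0, 3.0, 5.0, 2.0, 1.0, 0.0, 0.0, 1.0, 1.0, -0.0, -1.0, -2.0, 1.0, -2.0, -1.0, -3.0]
188 [1.0, 3.0, 1.0, 0.0, -2.0, 4.0, 5.0, 4.0, -2.0, 5.0, 3.0, -1.0, -1.0, -2.0, 5.0, -2.0, 3.0, -2.0, 1.0, 2.0, -0.0, 0.0]
192 [3.0, 3.0, 5.0, 4.0, 2.0, 3.0, 3.0, 1.0, 6.0, 10.0, 11.0, 12.0, 8.0, 11.0, 17.0, 10.0, 11.0, -6.0, 0.0, 1.0, 1.0, 2.0]
196 [1.0, 3.0, 13.0, 16.0, 10.0, 13.0, 9.0, 9.0, 11.0, 11.0, 14.0, 12.0, 11.0, 12.0, 13.0, 99.0, 10.0, -0.0, -1.0, -1.0, -2.0, 1.0]
200 [2.0, 5.0, 15.0, 14.0, 11.0, 13.0, 12.0, 78.0, 82.0, 90.0, 93.0, 98.0, 102.0, 110.0, 110.0, 95.0, 76.0, -2.0, -1.0, 1.0, -2.0, -3.0]
204 [1.0, 0.0, 13.0, 14.0, 59.0, 66.0, 70.0, 80.0, 82.0, 89.0, 95.0, 107.0, 105.0, 106.0, 107.0, 89.0, 79.0, 0.0, 1.0, 0.0, -1.0, 2.0]
208 [4.0, 3.0, 13.0, 12.0, 61.0, 66.0, 74.0, 78.0, 84.0, 88.0, 9
[... 657 characters left out ...]
0, 12.0, 13.0, 10.0, 9.0, -4.0, 4.0, 4.0, 122.0, 120.0, 0.0, 2.0, -1.0, -1.0, -0.0, -2.0]
232 [3.0, 1.0, -0.0, 1.0, 4.0, 3.0, 2.0, 2.0, -0.0, 3.0, 0.0, 2.0, 3.0, 4.0, 131.0, -1.0, 0.0, -2.0, -0.0, -2.0, -1.0, 1.0]
236 [2.0, 1.0, 3.0, 1.0, 3.0, -1.0, -0.0, 3.0, 3.0, 2.0, -2.0, -1.0, -1.0, 2.0, 136.0, 1.0, 1.0, 1.0, -4.0, -2.0, -0.0, 0.0]
240 [3.0, 2.0, 0.0, 2.0, 4.0, 1.0, 2.0, 0.0, 0.0, 3.0, 3.0, 3.0, 1.0, 3.0, 141.0, 2.0, -1.0, 2.0, 1.0, 2.0, -0.0, 1.0]
244 [3.0, 1.0, 2.0, -1.0, -1.0, 2.0, 1.0, 0.0, 0.0, 1.0, 3.0, 2.0, -3.0, 4.0, 1.0, 0.0, 4.0, -3.0, 0.0, -2.0, -2.0, -0.0]
248 [2.0, -1.0, 5.0, 5.0, 0.0, 2.0, 1.0, 0.0, 3.0, 3.0, 2.0, 0.0, -1.0, 4.0, 4.0, -1.0, -1.0, 5.0, -1.0, 0.0, -1.0, 0.0]
```

View pics/zoom0.png

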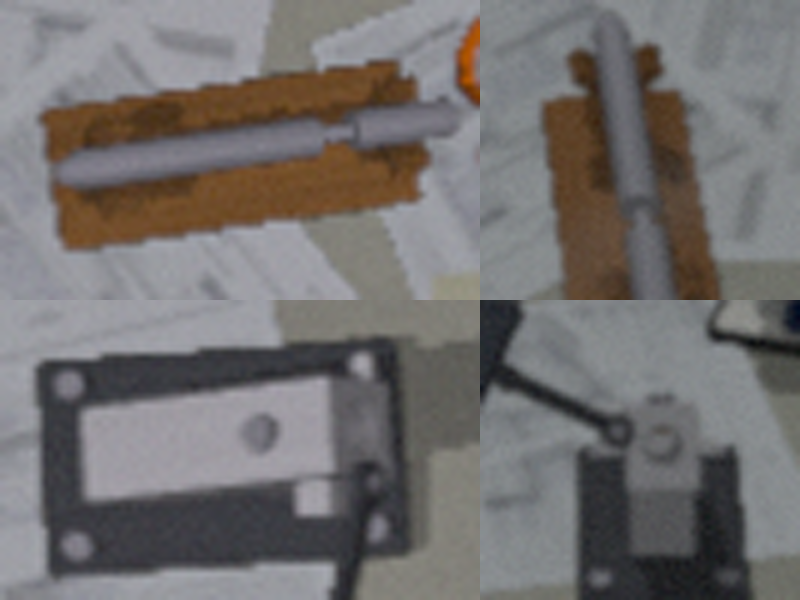

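The pointed end of the rod is at left, at about (389.5,199) in the top view, the neck is near (436,192) and the tail end is near (457,189). The clamp's mouth faces right (-y), and its white top face spans (223,202)-(265,197)-(266,213)-(224,217). In the side view the bore circle is at about (280,198).

```bash
cat >> h.py <<'E'
from scipy.spatial.transform import Rotation as Rn
def sock(x,y,h):
    hx=np.array([np.cos(h),np.sin(h),0]);X=hx*np.cos(np.pi/6)+[0,0,-.5];Y=np.cross([0,0,1],hx);return np.c_[X,Y,np.cross(X,Y)],np.array([x,y,95.])
def go(Rt,pt,st=None):
    "Rt target tool orientation, pt target grasp point (19 mm behind tcp)"
    from plant import telemetry
    st=st or telemetry.get_state(); R=Rn.from_rotvec(st["orientation"]).as_matrix()
    tcp=np.array(pt)+19*Rt[:,2]; d=tcp-st["tcp_pos"]
    print("turn",Rn.from_matrix(R.T@Rt).as_rotvec().round(3),"shift cm in cur axes",(R.T@d/10).round(2),"in final axes",(Rt.T@d/10).round(2))
E
python3 - <<'E'
from h import *
T,S=load("top0"),load("side0")
# rod in top: greyish bright on brown
hsv=cv2.cvtColor(T["image"],cv2.COLOR_RGB2HSV)
m=np.zeros(hsv.shape[:2],np.uint8); P=cloud(T,0,560,0,420)
m[185:204,386:460]=255; rm=(m>0)&(P[...,2]>33)&(hsv[...,1]<90)
n,l,s,_=cv2.connectedComponentsWithStats(rm.astype(np.uint8)); i=1+s[1:,4].argmax(); v,u=np.where(l==i)
q=plane(T,np.c_[u,v],46); 
c=q[:,:2].mean(0); w,V=np.linalg.eigh(np.cov((q[:,:2]-c).T)); d=V[:,1]*np.sign(V[1,1])
a=(q[:,:2]-c)@d; b=(q[:,:2]-c)@V[:,0]; print("rod",len(u),c,"heading",np.arctan2(d[1],d[0]),a.min(),a.max(),b.min(),b.max(),"mid",c+d*(a.min()+a.max())/2)
print("rod ends by eye",plane(T,[[456.7,189.2],[389.7,198.7]],44).round(1).tolist())
# block top face
g=cv2.cvtColor(T["image"],cv2.COLOR_RGB2GRAY); wm=np.zeros_like(g); wm[194:220,218:272]=g[194:220,218:272]
wm=(wm>140)&(P[...,2]>40); n,l,s,_=cv2.connectedComponentsWithStats(wm.astype(np.uint8)); i=1+s[1:,4].argmax()
cn=cv2.findContours((l==i).astype(np.uint8),0,2)[0][0]; print("top face",s[i],cv2.minAreaRect(cn))
f=plane(T,[[265,196.7],[265.8,213.2]],113.2); k=plane(T,[[223.3,202],[224.3,217.3]],55.7)
print(f.round(1).tolist(),k.round(1).tolist()); d=k.mean(0)-f.mean(0); print("len",np.hypot(*d[:2]),"want 99.6; heading",np.arctan2(d[1],d[0]))
h=np.arctan2(d[1],d[0]); mid=(f.mean(0)+k.mean(0))/2; hx=np.array([np.cos(h),np.sin(h)])
print("mouth from top", mid[:2]-hx*(57.5*np.cos(np.pi/6)+21*.5)); print("side bore on z=95",plane(S,[280.5,198],95))
# plane-fit of top face with depth
fm=cv2.erode((l==i).astype(np.uint8),np.ones((3,3)))>0; q=P[fm];q=q[np.isfinite(q).all(1)]; cc=np.median(q,0); U,s_,Vt=np.linalg.svd(q-q.mean(0)); nrm=Vt[2]*np.sign(Vt[2,2]);print("centroid",q.mean(0),"normal",nrm,"heading",np.arctan2(nrm[1],nrm[0]))
# foot
dm=np.zeros_like(g); dm[184:236,212:284]=1; dm=((dm>0)&(g<95)&(P[...,2]<25)&(P[...,2]>6)); cn=cv2.findContours(dm.astype(np.uint8),0,1)[0]; r=cv2.minAreaRect(max(cn,key=len)); bp=plane(T,cv2.boxPoints(r),10); print("foot",r,bp.round(1).tolist())
E
```

```text
rod 450 [ 553.73062413 -249.15482257] heading 1.681311528871115 -81.7173920425031 82.59566655425976 -11.740977505820245 19.20080846276925 mid [ 553.68219152 -248.71836432]
rod ends by eye [[562.4, -332.4, 44.0], [544.3, -171.8, 44.0]]
top face [224 197  41  20 574] ((244.23849487304688, 206.90771484375), (15.256272315979004, 40.93146514892578), 82.87498474121094)
[[549.4, 120.6, 113.2], [512.8, 119.7, 113.2]] [[546.7, 221.4, 55.7], [510.6, 219.6, 55.7]]
len 100.37074801098792 want 99.6; heading 1.595452640615
mouth from top [531.37292386 110.06181786]
side bore on z=95 [[533.44581348 118.89141498  95.        ]]
centroid [530.66204813 173.80172872  82.97156081] normal [-0.00922181  0.49886579  0.86663019] heading 1.5892797681713156
foot ((247.0184783935547, 209.83230590820312), (36.27739334106445, 61.07249069213867), 86.8201675415039) [[573.5, 246.8, 10.0], [577.5, 96.4, 10.0], [488.2, 94.0, 10.0], [484.2, 243.3, 10.0]]
```

Run:
```python
from h import *
S=load("side0"); R,p=sock(531.4,110.3,1.595)
pts=[p+R@np.array(a) for a in [(0,0,0),(0,18,21),(0,-18,21),(0,18,-21),(0,-18,-21)]]
print("side proj mouth, corners",proj(S,pts).round(1).tolist())
h=1.683;d=np.array([np.cos(h),np.sin(h),0]);m=np.array([553.5,-250.5,44])
print("rod tip,mid,tail side",proj(S,[m+80*d,m,m-80*d]).round(1).tolist())
z=np.array([0,0,-1.]);Rt=np.c_[d,np.cross(z,d),z]
go(Rt,m+[0,0,100]); go(Rt,m)
```

```text
side proj mouth, corners [[279.7, 199.9], [272.3, 191.5], [286.8, 191.3], [272.5, 208.4], [287.0, 208.2]]
rod tip,mid,tail side [[285.1, 294.4], [289.7, 323.2], [295.1, 356.3]]
turn [-2.00e-03  1.00e-03  1.15e+00] shift cm in cur axes [-60.35 -61.98   8.05] in final axes [-81.24  29.74   7.94]
turn [-2.00e-03  1.00e-03  1.15e+00] shift cm in cur axes [-60.35 -61.96  18.05] in final axes [-81.24  29.74  17.94]
```

```bash
python3 -m inch '[{"az":0.115,"jaw":6},{"az":0.115},{"az":0.115},{"az":0.115},{"az":0.115},{"az":0.115},{"az":0.115},{"az":0.115},{"az":0.115},{"az":0.115},{"tx":-3.69,"ty":1.35,"tz":0.36},{"tx":-3.69,"ty":1.35,"tz":0.36}]'
python3 -m inch '[{"tx":-3.69,"ty":1.35,"tz":0.36},{"tx":-3.69,"ty":1.35,"tz":0.36},{"tx":-3.69,"ty":1.35,"tz":0.36},{"tx":-3.69,"ty":1.35,"tz":0.36},{"tx":-3.69,"ty":1.35,"tz":0.36},{"tx":-3.69,"ty":1.35,"tz":0.36},{"tx":-3.69,"ty":1.35,"tz":0.36},{"tx":-3.69,"ty":1.35,"tz":0.36},{"tx":-3.69,"ty":1.35,"tz":0.36},{"tx":-3.69,"ty":1.35,"tz":0.36}]'
python3 -m inch '[{"tx":-3.69,"ty":1.35,"tz":0.36},{"tx":-3.69,"ty":1.35,"tz":0.36},{"tx":-3.69,"ty":1.35,"tz":0.36},{"tx":-3.69,"ty":1.35,"tz":0.36},{"tx":-3.69,"ty":1.35,"tz":0.36},{"tx":-3.69,"ty":1.35,"tz":0.36},{"tx":-3.69,"ty":1.35,"tz":0.36},{"tx":-3.69,"ty":1.35,"tz":0.36},{"tx":-3.69,"ty":1.35,"tz":0.36},{"tx":-3.69,"ty":1.35,"tz":0.36},{},{}]'
python3 - <<'E'
from h import *
h=1.683;d=np.array([np.cos(h),np.sin(h),0]);m=np.array([553.5,-250.5,44]);z=np.array([0,0,-1.]);Rt=np.c_[d,np.cross(z,d),z]
go(Rt,m)
E
```

```text
turn [-2.00e-03  1.00e-03  1.15e+00] shift cm in cur axes [-60.35 -61.96  18.05] in final axes [-81.24  29.74  17.94]invalid input
invalid input
invalid input
```

```bash
python3 -m inch '[{"ax":0,"ay":0,"az":0.115,"tx":0,"ty":0,"tz":0,"jaw":6},{"ax":0,"ay":0,"az":0.115,"tx":0,"ty":0,"tz":0,"jaw":6}]'; python3 -m inch '[{"az":0.115,"jaw":6}]'; python3 -m inch '[{"az":0.115,"tx":0,"ty":0,"tz":0,"ax":0,"ay":0}]'
```

```text
clock: 0.27
tcp_pos: [167.0, 523.7, 204.7]
orientation: [-0.844, -3.026, 0.002]
force: [-0.1, -1.0, 0.3]
width: 83.9
grip_force: 0.0invalid input
invalid input
```

```bash
python3 -m inch '[{"ax":0,"ay":0,"az":0.115,"tx":0,"ty":0,"tz":0,"jaw":6},{"ax":0,"ay":0,"az":0.115,"tx":0,"ty":0,"tz":0,"jaw":6},{"ax":0,"ay":0,"az":0.115,"tx":0,"ty":0,"tz":0,"jaw":6},{"ax":0,"ay":0,"az":0.115,"tx":0,"ty":0,"tz":0,"jaw":6},{"ax":0,"ay":0,"az":0.115,"tx":0,"ty":0,"tz":0,"jaw":6},{"ax":0,"ay":0,"az":0.115,"tx":0,"ty":0,"tz":0,"jaw":6},{"ax":0,"ay":0,"az":0.115,"tx":0,"ty":0,"tz":0,"jaw":6},{"ax":0,"ay":0,"az":0.115,"tx":0,"ty":0,"tz":0,"jaw":6},{"ax":0,"ay":0,"az":0,"tx":-3.69,"ty":1.35,"tz":0.36,"jaw":6},{"ax":0,"ay":0,"az":0,"tx":-3.69,"ty":1.35,"tz":0.36,"jaw":6},{"ax":0,"ay":0,"az":0,"tx":-3.69,"ty":1.35,"tz":0.36,"jaw":6},{"ax":0,"ay":0,"az":0,"tx":-3.69,"ty":1.35,"tz":0.36,"jaw":6}]'
python3 -m inch '[{"ax":0,"ay":0,"az":0,"tx":-3.69,"ty":1.35,"tz":0.36,"jaw":6},{"ax":0,"ay":0,"az":0,"tx":-3.69,"ty":1.35,"tz":0.36,"jaw":6},{"ax":0,"ay":0,"az":0,"tx":-3.69,"ty":1.35,"tz":0.36,"jaw":6},{"ax":0,"ay":0,"az":0,"tx":-3.69,"ty":1.35,"tz":0.36,"jaw":6},{"ax":0,"ay":0,"az":0,"tx":-3.69,"ty":1.35,"tz":0.36,"jaw":6},{"ax":0,"ay":0,"az":0,"tx":-3.69,"ty":1.35,"tz":0.36,"jaw":6},{"ax":0,"ay":0,"az":0,"tx":-3.69,"ty":1.35,"tz":0.36,"jaw":6},{"ax":0,"ay":0,"az":0,"tx":-3.69,"ty":1.35,"tz":0.36,"jaw":6},{"ax":0,"ay":0,"az":0,"tx":-3.69,"ty":1.35,"tz":0.36,"jaw":6}]'
python3 -m inch '[{"ax":0,"ay":0,"az":0,"tx":-3.69,"ty":1.35,"tz":0.36,"jaw":6},{"ax":0,"ay":0,"az":0,"tx":-3.69,"ty":1.35,"tz":0.36,"jaw":6},{"ax":0,"ay":0,"az":0,"tx":-3.69,"ty":1.35,"tz":0.36,"jaw":6},{"ax":0,"ay":0,"az":0,"tx":-3.69,"ty":1.35,"tz":0.36,"jaw":6},{"ax":0,"ay":0,"az":0,"tx":-3.69,"ty":1.35,"tz":0.36,"jaw":6},{"ax":0,"ay":0,"az":0,"tx":-3.69,"ty":1.35,"tz":0.36,"jaw":6},{"ax":0,"ay":0,"az":0,"tx":-3.69,"ty":1.35,"tz":0.36,"jaw":6},{"ax":0,"ay":0,"az":0,"tx":-3.69,"ty":1.35,"tz":0.36,"jaw":6},{"ax":0,"ay":0,"az":0,"tx":-3.69,"ty":1.35,"tz":0.36,"jaw":6},{"ax":0,"ay":0,"az":0,"tx":0,"ty":0,"tz":0,"jaw":6}]'
python3 - <<'E'
from h import *
h=1.683;d=np.array([np.cos(h),np.sin(h),0]);m=np.array([553.5,-250.5,44]);z=np.array([0,0,-1.]);Rt=np.c_[d,np.cross(z,d),z]
go(Rt,m)
E
```

```text
clock: 1.27
tcp_pos: [237.4, 381.7, 190.2]
orientation: [2.092, 2.343, -0.002]
force: [0.5, -0.7, -0.1]
width: 59.8
grip_force: 0.0
clock: 2.02
tcp_pos: [395.3, 65.0, 158.3]
orientation: [-2.094, -2.342, -0.0]
force: [0.9, 0.9, 0.9]
width: 60.1
grip_force: 0.0
clock: 2.85
tcp_pos: [553.6, -255.3, 122.3]
orientation: [-2.098, -2.335, 0.004]
force: [-0.1, 0.3, -1.2]
width: 59.9
grip_force: 0.0
turn [-0.004  0.    -0.005] shift cm in cur axes [0.48 0.07 9.73] in final axes [0.48 0.04 9.73]
```

```bash
python3 -m inch '[{"ax":0,"ay":0,"az":0,"tx":0.48,"ty":0.05,"tz":2,"jaw":6},{"ax":0,"ay":0,"az":0,"tx":0,"ty":0,"tz":2.5,"jaw":6},{"ax":0,"ay":0,"az":0,"tx":0,"ty":0,"tz":2.5,"jaw":6},{"ax":0,"ay":0,"az":0,"tx":0,"ty":0,"tz":1.7,"jaw":6},{"ax":0,"ay":0,"az":0,"tx":0,"ty":0,"tz":1,"jaw":6},{"ax":0,"ay":0,"az":0,"tx":0,"ty":0,"tz":0,"jaw":6},{"ax":0,"ay":0,"az":0,"tx":0,"ty":0,"tz":0,"jaw":2.6},{"ax":0,"ay":0,"az":0,"tx":0,"ty":0,"tz":0,"jaw":2.2},{"ax":0,"ay":0,"az":0,"tx":0,"ty":0,"tz":0,"jaw":2.0},{"ax":0,"ay":0,"az":0,"tx":0,"ty":0,"tz":0,"jaw":1.8}]'
python3 -m inch '[{"ax":0,"ay":0,"az":0,"tx":0,"ty":0,"tz":0,"jaw":1.6},{"ax":0,"ay":0,"az":0,"tx":0,"ty":0,"tz":0,"jaw":1.2},{"ax":0,"ay":0,"az":0,"tx":0,"ty":0,"tz":0,"jaw":0.8},{"ax":0,"ay":0,"az":0,"tx":0,"ty":0,"tz":0,"jaw":0.5},{"ax":0,"ay":0,"az":0,"tx":0,"ty":0,"tz":0,"jaw":0.5},{"ax":0,"ay":0,"az":0,"tx":0,"ty":0,"tz":0,"jaw":0.5}]'
```

```text
clock: 3.68
tcp_pos: [554.0, -245.2, 31.0]
orientation: [2.092, 2.34, 0.001]
force: [0.1, -0.9, -0.1]
width: 36.7
grip_force: 0.0
clock: 4.18
tcp_pos: [553.6, -244.8, 29.6]
orientation: [2.093, 2.341, 0.001]
force: [2.2, -0.2, 2.1]
width: 15.0
grip_force: 30.0
```

```bash
python3 -m inch '[{"ax":0,"ay":0,"az":0,"tx":0,"ty":0,"tz":-0.5,"jaw":0.5},{"ax":0,"ay":0,"az":0,"tx":0,"ty":0,"tz":-1.5,"jaw":0.5},{"ax":0,"ay":0,"az":0,"tx":0,"ty":0,"tz":-3,"jaw":0.5},{"ax":0,"ay":0,"az":0,"tx":0,"ty":0,"tz":-3,"jaw":0.5},{"ax":0,"ay":0,"az":0,"tx":0,"ty":0,"tz":-3,"jaw":0.5},{"ax":0,"ay":0,"az":0,"tx":0,"ty":0,"tz":-2,"jaw":0.5},{"ax":0,"ay":0,"az":0,"tx":0,"ty":0,"tz":-1,"jaw":0.5},{"ax":0,"ay":0,"az":0,"tx":0,"ty":0,"tz":0,"jaw":0.5},{"ax":0,"ay":0,"az":0,"tx":0,"ty":0,"tz":0,"jaw":0.5}]'
python3 - <<'E'
from h import *
R,p=sock(532.4,110.3,1.595); Rt=np.c_[R[:,0],-R[:,1],-R[:,2]]
go(Rt,p+R@np.array([-120,0,4]))
E
```

```text
clock: 4.93
tcp_pos: [552.5, -244.5, 168.3]
orientation: [-2.093, -2.341, 0.001]
force: [-0.3, -0.0, -2.1]
width: 15.1
grip_force: 30.0
turn [ 0.022 -0.524  0.086] shift cm in cur axes [24.38  0.99  2.65] in final axes [22.43 -1.15 -9.91]
```

```bash
python3 -m inch '[{"ax":0.004,"ay":-0.0873,"az":0.0143,"tx":0,"ty":0,"tz":0,"jaw":0.5},{"ax":0.004,"ay":-0.0873,"az":0.0143,"tx":0,"ty":0,"tz":0,"jaw":0.5},{"ax":0.004,"ay":-0.0873,"az":0.0143,"tx":0,"ty":0,"tz":0,"jaw":0.5},{"ax":0.004,"ay":-0.0873,"az":0.0143,"tx":0,"ty":0,"tz":0,"jaw":0.5},{"ax":0.004,"ay":-0.0873,"az":0.0143,"tx":0,"ty":0,"tz":0,"jaw":0.5},{"ax":0.004,"ay":-0.0873,"az":0.0143,"tx":0,"ty":0,"tz":0,"jaw":0.5}]'
python3 -m inch '[{"ax":0,"ay":0,"az":0,"tx":2.5,"ty":-0.13,"tz":-1.1,"jaw":0.5},{"ax":0,"ay":0,"az":0,"tx":2.5,"ty":-0.13,"tz":-1.1,"jaw":0.5},{"ax":0,"ay":0,"az":0,"tx":2.5,"ty":-0.13,"tz":-1.1,"jaw":0.5},{"ax":0,"ay":0,"az":0,"tx":2.5,"ty":-0.13,"tz":-1.1,"jaw":0.5},{"ax":0,"ay":0,"az":0,"tx":2.5,"ty":-0.13,"tz":-1.1,"jaw":0.5},{"ax":0,"ay":0,"az":0,"tx":2.5,"ty":-0.13,"tz":-1.1,"jaw":0.5},{"ax":0,"ay":0,"az":0,"tx":2.5,"ty":-0.13,"tz":-1.1,"jaw":0.5},{"ax":0,"ay":0,"az":0,"tx":2.5,"ty":-0.13,"tz":-1.1,"jaw":0.5},{"ax":0,"ay":0,"az":0,"tx":2.4,"ty":-0.11,"tz":-1.1,"jaw":0.5},{"ax":0,"ay":0,"az":0,"tx":0,"ty":0,"tz":0,"jaw":0.5},{"ax":0,"ay":0,"az":0,"tx":0,"ty":0,"tz":0,"jaw":0.5},{"ax":0,"ay":0,"az":0,"tx":0,"ty":0,"tz":0,"jaw":0.5}]'
python3 - <<'E'
from h import *
from plant import telemetry, eyes
R,p=sock(532.4,110.3,1.595); Rt=np.c_[R[:,0],-R[:,1],-R[:,2]]
go(Rt,p+R@np.array([-120,0,4]))
tip=p+R@[-35,0,0]; m=np.zeros((600,800,3),np.uint8)
for i,n in enumerate(("top","side")):
    c=eyes.read_camera(n); np.savez(n+"1.npz",**c); u,v=proj(c,[tip])[0].round().astype(int)
    print(n,"expected tip",u,v,"crop origin",u-30,v-45, "mouth",proj(c,[p])[0])
    m[:,400*i:400*i+400]=cv2.resize(np.ascontiguousarray(c["image"][v-45:v+45,u-30:u+30,::-1]),(400,600),interpolation=cv2.INTER_CUBIC)
cv2.imwrite("pics/pre.png",m)
E
```

```text
clock: 5.43
tcp_pos: [551.6, -244.0, 166.5]
orientation: [1.9, 1.948, -0.517]
force: [-0.3, -0.0, -2.7]
width: 15.3
grip_force: 30.0
clock: 6.43
tcp_pos: [534.7, -2.0, 141.0]
orientation: [1.901, 1.95, -0.516]
force: [0.5, 0.5, -2.1]
width: 14.8
grip_force: 30.0
turn [-0.004  0.001  0.002] shift cm in cur axes [ 0.03  0.04 -0.13] in final axes [ 0.03  0.04 -0.13]
top expected tip 284 204 crop origin 254 159 mouth [270.14566566 205.03773796]
side expected tip 280 201 crop origin 250 156 mouth [280.05510227 199.87567973]
```

View pics/pre.png

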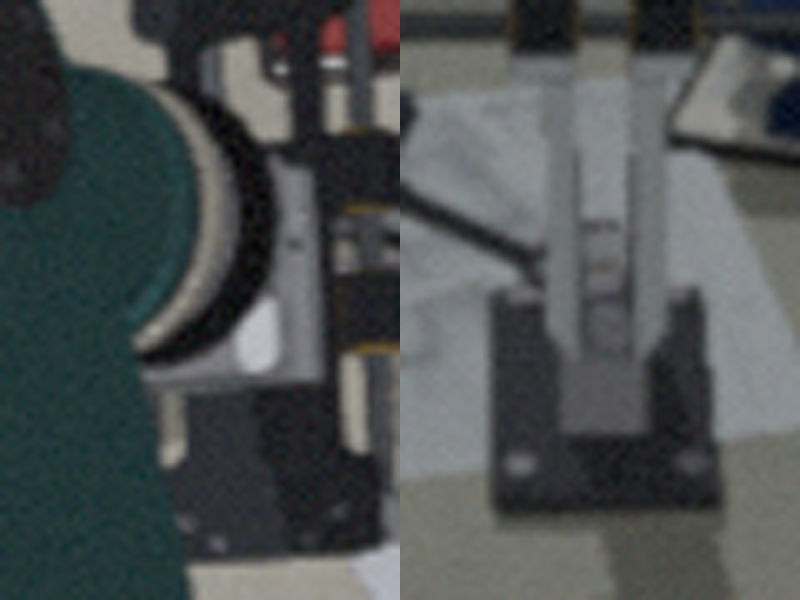

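In the top view the wrist hides the rod. The side view shows it end-on between the fingers at about (280.7,205), laterally centred on the block (centre near 280.5).

Run:
```python
from h import *
S=load("side1"); R,p=sock(532.4,110.3,1.595)
for x in (-35,-195): print(x,[proj(S,[p+R@np.array([x,y,z])])[0].round(1).tolist() for y,z in((0,8),(0,0),(0,-8),(8,0),(-8,0))])
P=cloud(S,272,290,196,212); q=(P-p)@R
for k in (0,1,2): print("xyz"[k]); print(q[::2,::2,k].round(0))
```

```text
-35 [[280.2, 197.3], [280.2, 200.6], [280.3, 203.9], [276.9, 200.7], [283.5, 200.6]]
-195 [[281.0, 200.9], [281.0, 204.7], [281.1, 208.5], [277.2, 204.8], [284.9, 204.7]]
x
[[-131. -129. -130.    5.   30.    0. -128. -133. -130.]
 [-132. -133. -130.  105.  102.  106. -127. -127. -130.]
 [-131. -131. -130. -108. -140. -123. -130. -127. -131.]
 [-130. -131. -131. -174. -202. -201. -129. -130. -128.]
 [-131. -128. -133. -202. -203. -204. -202. -132. -131.]
 [-133. -132. -129. -202. -203. -205. -204. -131. -128.]
 [ 120. -134. -129.   45. -202. -201. -127. -129.  115.]
 [ 109.   44.   47.   43.   45.   46.   50.   50.  106.]]
y
[[ 19.  15.  10.   5.  -0.  -5.  -8. -12. -17.]
 [ 19.  15.  10.   4.  -1.  -6.  -8. -12. -16.]
 [ 19.  15.  10.   6.   2.  -3.  -7. -12. -16.]
 [ 19.  15.  10.   6.   2.  -2.  -7. -12. -16.]
 [ 19.  15.  10.   6.   2.  -2.  -6. -12. -16.]
 [ 19.  15.  10.   6.   2.  -2.  -6. -12. -16.]
 [ 21.  15.  11.   5.   2.  -2.  -7. -12. -22.]
 [ 21.  16.  10.   5.   0.  -5. -10. -15. -22.]]
z
[[ 16.  16.  16.   9.   8.  10.  15.  15.  15.]
 [ 11.  11.  11.  -0.  -0.  -1.  11.  11.  11.]
 [  7.   7.   7.   5.   7.   6.   6.   6.   6.]
 [  2.   2.   2.   5.   6.   6.   2.   2.   2.]
 [ -2.  -2.  -2.   2.   2.   2.   2.  -2.  -3.]
 [ -6.  -6.  -7.  -2.  -2.  -2.  -2.  -7.  -7.]
 [-28. -11. -11. -23.  -6.  -6. -12. -12. -28.]
 [-33. -28. -28. -28. -28. -29. -29. -29. -33.]]
```

```bash
python3 -m inch '[{"ax":0,"ay":0,"az":0,"tx":1,"ty":0.02,"tz":-0.05,"jaw":0.5},{"ax":0,"ay":0,"az":0,"tx":1,"ty":0,"tz":0,"jaw":0.5},{"ax":0,"ay":0,"az":0,"tx":1,"ty":0,"tz":0,"jaw":0.5},{"ax":0,"ay":0,"az":0,"tx":0.7,"ty":0,"tz":0,"jaw":0.5},{"ax":0,"ay":0,"az":0,"tx":0.5,"ty":0,"tz":0,"jaw":0.5},{"ax":0,"ay":0,"az":0,"tx":0.4,"ty":0,"tz":0,"jaw":0.5},{"ax":0,"ay":0,"az":0,"tx":0.4,"ty":0,"tz":0,"jaw":0.5},{"ax":0,"ay":0,"az":0,"tx":0.4,"ty":0,"tz":0,"jaw":0.5},{"ax":0,"ay":0,"az":0,"tx":0.3,"ty":0,"tz":0,"jaw":0.5},{"ax":0,"ay":0,"az":0,"tx":0,"ty":0,"tz":0,"jaw":0.5},{"ax":0,"ay":0,"az":0,"tx":0,"ty":0,"tz":0,"jaw":0.5}]'
python3 - <<'E'
from h import *
from plant import telemetry
R,p=sock(532.4,110.3,1.595);st=telemetry.get_state(); print("force in socket",R.T@st["force"],"grasp in socket",R.T@(st["tcp_pos"]-19*Rn.from_rotvec(st["orientation"]).as_matrix()[:,2]-p))
E
```

```text
clock: 7.45
tcp_pos: [534.7, 48.0, 114.8]
orientation: [1.901, 1.948, -0.511]
force: [-0.6, 0.2, -2.2]
width: 15.3
grip_force: 30.0
force in socket [ 1.27801801  0.60429272 -1.78965404] grasp in socket [-63.8369222   -0.76254966   4.99084432]
```

```bash
python3 -m inch '[{"ax":0,"ay":0,"az":0,"tx":0.4,"ty":0,"tz":0,"jaw":0.5},{"ax":0,"ay":0,"az":0,"tx":0.4,"ty":0,"tz":0,"jaw":0.5},{"ax":0,"ay":0,"az":0,"tx":0.4,"ty":0,"tz":0,"jaw":0.5},{"ax":0,"ay":0,"az":0,"tx":0.4,"ty":0,"tz":0,"jaw":0.5},{"ax":0,"ay":0,"az":0,"tx":0.4,"ty":0,"tz":0,"jaw":0.5},{"ax":0,"ay":0,"az":0,"tx":0.4,"ty":0,"tz":0,"jaw":0.5},{"ax":0,"ay":0,"az":0,"tx":0.4,"ty":0,"tz":0,"jaw":0.5},{"ax":0,"ay":0,"az":0,"tx":0.4,"ty":0,"tz":0,"jaw":0.5},{"ax":0,"ay":0,"az":0,"tx":0.4,"ty":0,"tz":0,"jaw":0.5},{"ax":0,"ay":0,"az":0,"tx":0.4,"ty":0,"tz":0,"jaw":0.5},{"ax":0,"ay":0,"az":0,"tx":0,"ty":0,"tz":0,"jaw":0.5},{"ax":0,"ay":0,"az":0,"tx":0,"ty":0,"tz":0,"jaw":0.5}]'
python3 - <<'E'
from h import *
from plant import telemetry,eyes
R,p=sock(532.4,110.3,1.595);st=telemetry.get_state(); print("force in socket",R.T@st["force"],"grasp in socket",R.T@(st["tcp_pos"]-19*Rn.from_rotvec(st["orientation"]).as_matrix()[:,2]-p))
c=eyes.read_camera("side");P=cloud(c,272,290,190,212); q=(P-p)@R;print(q[::2,6:14:2,0].round(),q[::2,6:14:2,2].round())
E
```

```text
clock: 8.45
tcp_pos: [533.6, 82.8, 94.7]
orientation: [1.901, 1.948, -0.511]
force: [-0.8, -1.0, 0.2]
width: 14.9
grip_force: 30.0
force in socket [-0.97472961  0.799028   -0.31836112] grasp in socket [-23.63485643  -0.60501335   4.97857784]
[[  25.   28.   28.  -30.]
 [   0.    4.    1.  -36.]
 [   2.   -2.    3.  -32.]
 [   4.   13.    4.  -32.]
 [ -50.   nan  -78.  -33.]
 [-106. -108. -110.  -32.]
 [-105. -107. -104. -109.]
 [   4. -106. -109.  -31.]
 [   5.    5.    2.  -28.]
 [  44.   44.   40.   43.]
 [  49.   43.   45.   49.]] [[ 24.  24.  24.  25.]
 [ 20.  19.  19.  21.]
 [ 15.  15.  14.  16.]
 [ 10.   9.   9.  11.]
 [  7.  nan   8.   6.]
 [  5.   5.   5.   1.]
 [  1.   1.   1.   1.]
 [-10.  -4.  -4.  -9.]
 [-15. -16. -15. -14.]
 [-23. -23. -23. -23.]
 [-29. -28. -29. -29.]]
```

```bash
python3 -m inch '[{"ax":0,"ay":0,"az":0,"tx":0,"ty":0,"tz":0,"jaw":2},{"ax":0,"ay":0,"az":0,"tx":0,"ty":0,"tz":0,"jaw":3.5},{"ax":0,"ay":0,"az":0,"tx":0,"ty":0,"tz":0,"jaw":4},{"ax":0,"ay":0,"az":0,"tx":0,"ty":0,"tz":0,"jaw":4},{"ax":0,"ay":0,"az":0,"tx":0,"ty":0,"tz":0,"jaw":4},{"ax":0,"ay":0,"az":0,"tx":0,"ty":0,"tz":0,"jaw":4},{"ax":0,"ay":0,"az":0,"tx":0,"ty":0,"tz":0,"jaw":4},{"ax":0,"ay":0,"az":0,"tx":-1.5,"ty":0,"tz":0,"jaw":4},{"ax":0,"ay":0,"az":0,"tx":-2,"ty":0,"tz":0,"jaw":4},{"ax":0,"ay":0,"az":0,"tx":-1.7,"ty":0,"tz":0,"jaw":4},{"ax":0,"ay":0,"az":0,"tx":-1,"ty":0,"tz":0,"jaw":4},{"ax":0,"ay":0,"az":0,"tx":0,"ty":0,"tz":0,"jaw":4}]'
python3 - <<'E'
from h import *
from plant import telemetry,eyes
R,p=sock(532.4,110.3,1.595);st=telemetry.get_state(); print("force in socket",R.T@st["force"],"grasp in socket",R.T@(st["tcp_pos"]-19*Rn.from_rotvec(st["orientation"]).as_matrix()[:,2]-p))
c=eyes.read_camera("side");P=cloud(c,272,290,190,212); q=(P-p)@R;print(q[6:18:2,2:18:2,0].round(),q[6:18:2,2:18:2,2].round())
cv2.imwrite("pics/rel.png",cv2.resize(np.ascontiguousarray(c["image"][160:240,230:330,::-1]),(700,560),interpolation=cv2.INTER_CUBIC))
E
```

```text
clock: 9.5
tcp_pos: [535.8, 27.1, 127.9]
orientation: [1.904, 1.943, -0.508]
force: [0.8, -0.2, -0.3]
width: 40.1
grip_force: 0.0
force in socket [-0.10684327 -0.84196841 -0.35502507] grasp in socket [-88.57941688  -1.33544628   5.84753358]
[[  -7.   -0.    2.   13.   -1.    0.    4.  185.]
 [   3.    0.  -45.  -89.  -74.   -0.    1.   -4.]
 [   6.    3. -102. -108. -105.    1.    1.   -2.]
 [   1.   -3. -109. -105. -107. -102.   -1.  138.]
 [   4.    2.    1. -106. -104.    2.    3.  134.]
 [   6.    2.    1.   nan   nan   -1.   -4.  126.]] [[ 10.  10.  10.   9.  10.   9.   9.   1.]
 [  5.   5.   7.   9.   8.   5.   4.   5.]
 [ -0.  -0.   5.   5.   5.  -1.  -1.  -1.]
 [ -5.  -5.   1.   1.   1.   0.  -5. -13.]
 [-10. -10. -10.  -4.  -4. -11. -11. -19.]
 [-15. -15. -15.  nan  nan -15. -15. -24.]]
```

View pics/rel.png

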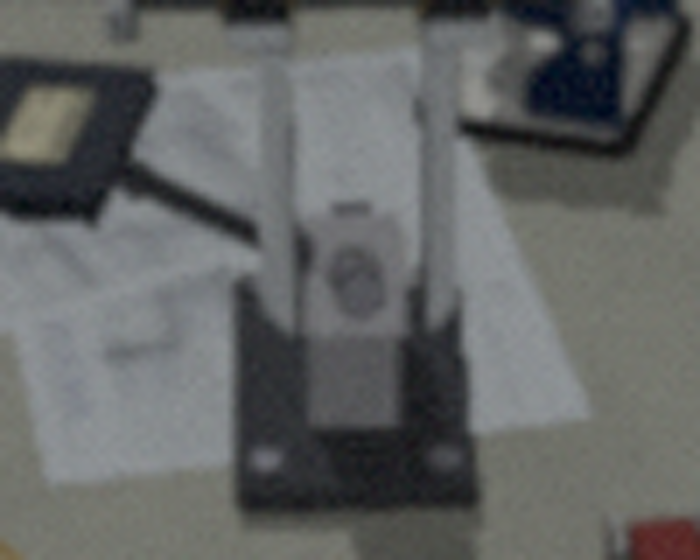

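The rod stayed in the bore after release, with its end-on face at (281,200) in the side view. The fingers now straddle its tail.

```bash
python3 -m inch '[{"ax":0,"ay":0,"az":0,"tx":0,"ty":0,"tz":0.1,"jaw":2},{"ax":0,"ay":0,"az":0,"tx":0,"ty":0,"tz":0,"jaw":1.5},{"ax":0,"ay":0,"az":0,"tx":0,"ty":0,"tz":0,"jaw":1},{"ax":0,"ay":0,"az":0,"tx":0,"ty":0,"tz":0,"jaw":0.5},{"ax":0,"ay":0,"az":0,"tx":0,"ty":0,"tz":0,"jaw":0.5},{"ax":0,"ay":0,"az":0,"tx":0,"ty":0,"tz":0,"jaw":0.5}]'
python3 -m inch '[{"ax":0,"ay":0,"az":0,"tx":0.4,"ty":0,"tz":0,"jaw":0.5},{"ax":0,"ay":0,"az":0,"tx":0.4,"ty":0,"tz":0,"jaw":0.5},{"ax":0,"ay":0,"az":0,"tx":0.4,"ty":0,"tz":0,"jaw":0.5},{"ax":0,"ay":0,"az":0,"tx":0.4,"ty":0,"tz":0,"jaw":0.5},{"ax":0,"ay":0,"az":0,"tx":0.4,"ty":0,"tz":0,"jaw":0.5},{"ax":0,"ay":0,"az":0,"tx":0.4,"ty":0,"tz":0,"jaw":0.5},{"ax":0,"ay":0,"az":0,"tx":0.4,"ty":0,"tz":0,"jaw":0.5},{"ax":0,"ay":0,"az":0,"tx":0.4,"ty":0,"tz":0,"jaw":0.5},{"ax":0,"ay":0,"az":0,"tx":0.4,"ty":0,"tz":0,"jaw":0.5},{"ax":0,"ay":0,"az":0,"tx":0.4,"ty":0,"tz":0,"jaw":0.5},{"ax":0,"ay":0,"az":0,"tx":0.4,"ty":0,"tz":0,"jaw":0.5},{"ax":0,"ay":0,"az":0,"tx":0.2,"ty":0,"tz":0,"jaw":0.5}]'
cat > look.py <<'E'
from h import *
from plant import telemetry,eyes
R,p=sock(532.4,110.3,1.595);st=telemetry.get_state(); print("force in socket",R.T@st["force"],"grasp in socket",R.T@(st["tcp_pos"]-19*Rn.from_rotvec(st["orientation"]).as_matrix()[:,2]-p))
c=eyes.read_camera("side");P=cloud(c,276,286,194,208); q=((P-p)@R).reshape(-1,3);k=(q[:,0]<-30)&(abs(q[:,1])<7)&(abs(q[:,2])<4);print("tail",k.sum(),np.median(q[k],0))
E
python3 look.py
```

```text
clock: 10.05
tcp_pos: [534.9, 29.0, 124.4]
orientation: [1.901, 1.949, -0.511]
force: [-0.5, 0.6, -1.1]
width: 14.8
grip_force: 30.0
clock: 11.05
tcp_pos: [534.0, 66.5, 102.6]
orientation: [1.9, 1.944, -0.516]
force: [-0.2, -5.4, 1.5]
width: 15.2
grip_force: 30.0
force in socket [-5.47061436  0.33916944 -1.39778589] grasp in socket [-41.67934109  -0.6091143    3.67375952]
tail 19 [-64.54444702   0.77410464   0.74734904]
```

```bash
python3 -m inch '[{"ax":0,"ay":0,"az":0,"tx":0.2,"ty":0,"tz":0,"jaw":0.5},{"ax":0,"ay":0,"az":0,"tx":0.2,"ty":0,"tz":0,"jaw":0.5},{"ax":0,"ay":0,"az":0,"tx":0.2,"ty":0,"tz":0,"jaw":0.5},{"ax":0,"ay":0,"az":0,"tx":0.2,"ty":0,"tz":0,"jaw":0.5},{"ax":0,"ay":0,"az":0,"tx":0,"ty":0,"tz":0,"jaw":0.5},{"ax":0,"ay":0,"az":0,"tx":0,"ty":0,"tz":0,"jaw":0.5}]'; python3 look.py
```

```text
clock: 11.6
tcp_pos: [533.8, 74.7, 97.9]
orientation: [1.901, 1.947, -0.513]
force: [-0.7, -4.2, 0.3]
width: 14.9
grip_force: 30.0
force in socket [-3.81224628  0.7962327  -1.80861702] grasp in socket [-32.27948496  -0.56630322   3.68587596]
tail 18 [-55.23064603  -0.49474963   0.19646754]
```

```bash
python3 -m inch '[{"ax":0,"ay":0,"az":0,"tx":0.1,"ty":0,"tz":0,"jaw":0.5},{"ax":0,"ay":0,"az":0,"tx":0.1,"ty":0,"tz":0,"jaw":0.5},{"ax":0,"ay":0,"az":0,"tx":0,"ty":0,"tz":0,"jaw":0.5},{"ax":0,"ay":0,"az":0,"tx":0,"ty":0,"tz":0,"jaw":0.5}]'; python3 look.py
```

```text
clock: 11.98
tcp_pos: [533.8, 75.4, 97.5]
orientation: [1.9, 1.945, -0.514]
force: [-0.5, -7.5, 1.4]
width: 15.4
grip_force: 30.0
force in socket [-7.14295294  0.67641831 -2.55881002] grasp in socket [-31.38818163  -0.60343583   3.73337867]
tail 18 [-54.58226158  -0.47853332   0.1442588 ]
```

```bash
python3 -m inch '[{"ax":0,"ay":0,"az":0,"tx":0.15,"ty":0,"tz":0,"jaw":0.5},{"ax":0,"ay":0,"az":0,"tx":0.15,"ty":0,"tz":0,"jaw":0.5},{"ax":0,"ay":0,"az":0,"tx":0,"ty":0,"tz":0,"jaw":0.5},{"ax":0,"ay":0,"az":0,"tx":0,"ty":0,"tz":0,"jaw":0.5}]'; python3 look.py
```

```text
clock: 12.37
tcp_pos: [533.9, 75.5, 97.5]
orientation: [1.899, 1.94, -0.519]
force: [-0.5, -13.1, 5.5]
width: 15.2
grip_force: 30.0
force in socket [-14.08790125   0.78707124  -1.77257993] grasp in socket [-31.21667908  -0.68026905   3.7625479 ]
tail 18 [-53.00534895  -0.51397161   0.0655743 ]
```

```bash
python3 -m inch '[{"ax":0,"ay":0,"az":0,"tx":-0.25,"ty":0,"tz":0,"jaw":2.5},{"ax":0,"ay":0,"az":0,"tx":0,"ty":0,"tz":0,"jaw":4.0},{"ax":0,"ay":0,"az":0,"tx":0,"ty":0,"tz":0,"jaw":4.5},{"ax":0,"ay":0,"az":0,"tx":0,"ty":0,"tz":0,"jaw":4.5},{"ax":0,"ay":0,"az":0,"tx":0,"ty":0,"tz":-2,"jaw":4.5},{"ax":0,"ay":0,"az":0,"tx":0,"ty":0,"tz":-3,"jaw":4.5},{"ax":0,"ay":0,"az":0,"tx":0,"ty":0,"tz":-3,"jaw":4.5},{"ax":0,"ay":0,"az":0,"tx":0,"ty":0,"tz":-3,"jaw":4.5},{"ax":0,"ay":0,"az":0,"tx":0,"ty":0,"tz":-2,"jaw":4.5},{"ax":0,"ay":0,"az":0,"tx":0,"ty":0,"tz":0,"jaw":4.5},{"ax":0,"ay":0,"az":0,"tx":0,"ty":0,"tz":0,"jaw":4.5}]'; python3 look.py
python3 - <<'E'
from h import *
T=load("top0"); R,p=sock(532.4,110.3,1.595)
P=cloud(T,250,285,205,250); q=(P-p)@R; g=cv2.cvtColor(T["image"],cv2.COLOR_RGB2GRAY)[205:250,250:285]
k=np.isfinite(P[...,2])&(P[...,2]>100)&(q[...,1]>24)&(g<110); a=q[k]; ang=np.arctan2(a[:,2]-8.5,-(a[:,1]-22)); r=np.hypot(a[:,2]-8.5,a[:,1]-22)
print(k.sum(),"angle",np.median(ang[r>25]),"rmax",r.max(),"x of bar",np.median(a[r<48,0]),"tab x",np.median(a[r>52,0]),a[r>52].round(1).tolist())
S=load("side0")
for th in (2.6,2.68,2.75):
    X=p+R@np.array([-7,22-60*np.cos(th),8.5+60*np.sin(th)]); print(th,proj(T,[X])[0],proj(S,[X])[0])
print("side rows dark near tab"); c=S["image"][176:200,240:268].mean(2).round().astype(int)
for r in range(0,24,2): print(176+r,c[r,::2].tolist())
E
```

```text
clock: 13.33
tcp_pos: [532.9, 143.5, 209.6]
orientation: [1.9, 1.949, -0.507]
force: [-0.6, 1.1, -0.8]
width: 44.9
grip_force: 0.0
force in socket [ 1.40157808  0.54742823 -0.14754748] grasp in socket [-28.59043754  -1.28846598 134.87813612]
tail 18 [-52.75750669  -0.46305816   0.19660349]
156 angle 2.5836658664979586 rmax 67.5571512401176 x of bar -9.327160313714458 tab x -10.47539442857367 [[-6.8, 65.5, 38.0], [-5.6, 67.6, 36.3], [-9.5, 67.8, 38.4], [-11.3, 67.9, 37.3], [-13.2, 68.0, 36.3], [-4.5, 69.6, 42.7], [-7.4, 69.8, 43.4], [-7.9, 69.8, 40.1], [-10.8, 70.0, 40.7], [-14.4, 70.2, 42.5], [-12.4, 70.1, 35.2], [-14.9, 70.3, 35.1], [-4.7, 71.8, 43.3], [-5.9, 71.9, 41.2], [-10.0, 72.1, 43.6], [-13.3, 72.3, 44.7], [-12.7, 72.3, 39.9], [-15.1, 72.4, 39.6], [-13.4, 72.4, 33.0], [-2.8, 73.8, 44.4], [-2.3, 73.8, 39.8], [-7.0, 74.1, 43.0], [-9.9, 74.2, 43.6], [-11.4, 74.3, 42.0], [-14.2, 74.5, 42.5], [-12.4, 74.4, 35.6], [-13.0, 74.5, 32.6], [-12.8, 74.5, 28.2], [-1.5, 75.9, 42.7], [-4.6, 76.1, 43.4], [-5.6, 76.1, 41.1], [-9.1, 76.3, 42.6], [-11.8, 76.4, 42.9], [-14.0, 76.6, 42.3], [-12.3
[... 711 characters left out ...]
0 [68, 44, 44, 42, 50, 115, 126, 127, 126, 115, 117, 121, 133, 140]
182 [47, 42, 42, 37, 56, 111, 132, 134, 127, 127, 118, 116, 127, 135]
184 [40, 37, 43, 30, 38, 37, 101, 126, 135, 132, 131, 125, 121, 128]
186 [41, 47, 43, 64, 44, 35, 40, 63, 107, 128, 133, 127, 125, 117]
188 [31, 35, 36, 117, 105, 96, 70, 40, 40, 59, 102, 127, 122, 114]
190 [30, 19, 81, 132, 135, 135, 132, 105, 69, 43, 36, 53, 89, 113]
192 [122, 97, 111, 123, 124, 123, 120, 121, 120, 110, 81, 50, 34, 57]
194 [126, 128, 124, 128, 124, 116, 122, 131, 130, 136, 132, 118, 87, 48]
196 [119, 130, 133, 134, 129, 129, 123, 128, 132, 136, 138, 135, 139, 127]
198 [118, 120, 129, 135, 133, 134, 131, 135, 139, 134, 126, 123, 128, 124]
```

```bash
python3 -m inch '[{"ax":0,"ay":0,"az":-0.121,"tx":0,"ty":0,"tz":0,"jaw":4.5},{"ax":0,"ay":0,"az":-0.121,"tx":0,"ty":0,"tz":0,"jaw":4.5},{"ax":0,"ay":0,"az":-0.121,"tx":0,"ty":0,"tz":0,"jaw":4.5},{"ax":0,"ay":0,"az":-0.121,"tx":0,"ty":0,"tz":0,"jaw":4.5},{"ax":0,"ay":0,"az":-0.121,"tx":0,"ty":0,"tz":0,"jaw":4.5},{"ax":0,"ay":0,"az":-0.121,"tx":0,"ty":0,"tz":0,"jaw":4.5},{"ax":0,"ay":0,"az":-0.121,"tx":0,"ty":0,"tz":0,"jaw":4.5},{"ax":0,"ay":0,"az":-0.121,"tx":0,"ty":0,"tz":0,"jaw":4.5},{"ax":0,"ay":0,"az":-0.121,"tx":0,"ty":0,"tz":0,"jaw":4.5},{"ax":0,"ay":0,"az":-0.121,"tx":0,"ty":0,"tz":0,"jaw":4.5},{"ax":0,"ay":0,"az":-0.121,"tx":0,"ty":0,"tz":0,"jaw":4.5},{"ax":0,"ay":0,"az":-0.121,"tx":0,"ty":0,"tz":0,"jaw":4.5}]'
python3 -m inch '[{"ax":0,"ay":0,"az":-0.121,"tx":0,"ty":0,"tz":0,"jaw":4.5},{"ax":0,"ay":0,"az":0,"tx":0,"ty":0,"tz":0,"jaw":4.5},{"ax":0,"ay":0,"az":0,"tx":0,"ty":0,"tz":0,"jaw":4.5}]'
cat > tab.py <<'E'
from h import *
from plant import telemetry
import sys
R,p=sock(532.4,110.3,1.595); Rt=np.c_[R[:,1],R[:,0],-R[:,2]]; st=telemetry.get_state()
if len(sys.argv)>1: go(Rt,p+R@np.array(eval(sys.argv[1])),st)
print("j",st["joints"].round(2),"Fs",(R.T@st["force"]).round(1),"grasp in socket",(R.T@(st["tcp_pos"]-19*Rn.from_rotvec(st["orientation"]).as_matrix()[:,2]-p)).round(1))
E
python3 tab.py "[-7.5,75,41]"
```

```text
clock: 14.38
tcp_pos: [531.5, 141.3, 206.4]
orientation: [0.133, 3.002, -0.807]
force: [0.2, -0.4, -0.3]
width: 44.6
grip_force: 0.0
clock: 14.63
tcp_pos: [531.7, 141.6, 207.2]
orientation: [-0.036, 3.032, -0.815]
force: [0.1, -0.0, 0.4]
width: 45.3
grip_force: 0.0
turn [-0.002 -0.004  0.   ] shift cm in cur axes [7.47 2.17 9.11] in final axes [7.51 2.15 9.08]
j [ 0.45  0.25  1.28 -0.49  1.82 -1.22] Fs [-0.2 -0.1  0.3] grasp in socket [-29.   -0.2 131.8]
```

```bash
python3 -m inch '[{"ax":0,"ay":0,"az":0,"tx":2.5,"ty":0.72,"tz":0,"jaw":4.5},{"ax":0,"ay":0,"az":0,"tx":2.5,"ty":0.72,"tz":0,"jaw":4.5},{"ax":0,"ay":0,"az":0,"tx":2.5,"ty":0.72,"tz":0,"jaw":4.5},{"ax":0,"ay":0,"az":0,"tx":0,"ty":0,"tz":2,"jaw":4.5},{"ax":0,"ay":0,"az":0,"tx":0,"ty":0,"tz":2,"jaw":4.5},{"ax":0,"ay":0,"az":0,"tx":0,"ty":0,"tz":2,"jaw":4.5},{"ax":0,"ay":0,"az":0,"tx":0,"ty":0,"tz":1.5,"jaw":4.5},{"ax":0,"ay":0,"az":0,"tx":0,"ty":0,"tz":1,"jaw":4.5},{"ax":0,"ay":0,"az":0,"tx":0,"ty":0,"tz":0.6,"jaw":4.5},{"ax":0,"ay":0,"az":0,"tx":0,"ty":0,"tz":0,"jaw":4.5},{"ax":0,"ay":0,"az":0,"tx":0,"ty":0,"tz":0,"jaw":4.5}]'
python3 tab.py "[-7.5,75,41]"
python3 - <<'E'
from h import *
from plant import eyes
m=np.zeros((600,800,3),np.uint8)
for i,(n,u,v) in enumerate((("side",255,190),("top",266,225))):
    c=eyes.read_camera(n); m[:,400*i:400*i+400]=cv2.resize(np.ascontiguousarray(c["image"][v-45:v+45,u-30:u+30,::-1]),(400,600),interpolation=cv2.INTER_CUBIC)
cv2.imwrite("pics/tab.png",m)
E
```

```text
clock: 15.55
tcp_pos: [458.2, 113.7, 119.9]
orientation: [-0.038, 3.029, -0.812]
force: [0.4, 0.2, -0.8]
width: 45.1
grip_force: 0.0
turn [-0.    -0.001  0.001] shift cm in cur axes [0.09 0.05 0.22] in final axes [0.09 0.05 0.22]
j [ 0.46  0.13  1.6  -0.47  1.65 -1.12] Fs [ 0.5 -0.4 -0.6] grasp in socket [-8.  74.1 43.2]
```

View pics/tab.png

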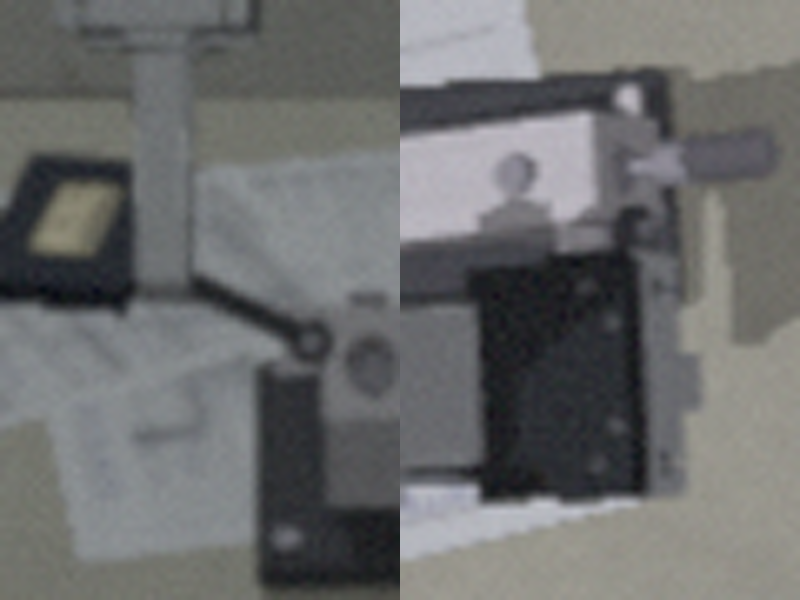

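The side view shows the front finger covering the tab, with its end about 12 mm below the bar's line. The top view shows the rod home, with its neck at the block's face.

```bash
python3 -m inch '[{"ax":0,"ay":0,"az":0,"tx":0.05,"ty":0.05,"tz":0.15,"jaw":3},{"ax":0,"ay":0,"az":0,"tx":0,"ty":0,"tz":0,"jaw":2},{"ax":0,"ay":0,"az":0,"tx":0,"ty":0,"tz":0,"jaw":1.6},{"ax":0,"ay":0,"az":0,"tx":0,"ty":0,"tz":0,"jaw":1.4},{"ax":0,"ay":0,"az":0,"tx":0,"ty":0,"tz":0,"jaw":1.2},{"ax":0,"ay":0,"az":0,"tx":0,"ty":0,"tz":0,"jaw":0.9},{"ax":0,"ay":0,"az":0,"tx":0,"ty":0,"tz":0,"jaw":0.4},{"ax":0,"ay":0,"az":0,"tx":0,"ty":0,"tz":0,"jaw":0.4}]'
python3 tab.py
python3 - <<'E'
import numpy as np
th=np.linspace(2.66,0,25); y=22-60*np.cos(th);z=8.5+60*np.sin(th)
print("tx,tz cm per row"); print(np.c_[th[1:],np.diff(y)/10,-np.diff(z)/10].round(2).tolist())
E
```

```text
clock: 16.32
tcp_pos: [457.5, 114.3, 117.8]
orientation: [-0.041, 3.03, -0.809]
force: [-0.6, 5.9, -1.2]
width: 11.8
grip_force: 30.0
j [ 0.46  0.13  1.6  -0.47  1.65 -1.12] Fs [5.7 0.4 1.9] grasp in socket [-6.4 74.8 41.7]
tx,tz cm per row
[[2.55, -0.34, -0.57], [2.44, -0.4, -0.53], [2.33, -0.46, -0.48], [2.22, -0.51, -0.43], [2.11, -0.55, -0.37], [2.0, -0.59, -0.31], [1.88, -0.62, -0.24], [1.77, -0.64, -0.17], [1.66, -0.66, -0.1], [1.55, -0.66, -0.02], [1.44, -0.66, 0.05], [1.33, -0.65, 0.12], [1.22, -0.64, 0.19], [1.11, -0.61, 0.26], [1.0, -0.58, 0.33], [0.89, -0.54, 0.39], [0.78, -0.49, 0.45], [0.66, -0.44, 0.5], [0.55, -0.38, 0.54], [0.44, -0.32, 0.58], [0.33, -0.25, 0.62], [0.22, -0.18, 0.64], [0.11, -0.11, 0.66], [0.0, -0.04, 0.66]]
```

```bash
python3 -m inch '[{"ax":0,"ay":0,"az":0,"tx":-0.34,"ty":0.1,"tz":-0.57,"jaw":0.4},{"ax":0,"ay":0,"az":0,"tx":-0.4,"ty":0,"tz":-0.53,"jaw":0.4},{"ax":0,"ay":0,"az":0,"tx":-0.46,"ty":0,"tz":-0.48,"jaw":0.4},{"ax":0,"ay":0,"az":0,"tx":-0.51,"ty":0,"tz":-0.43,"jaw":0.4},{"ax":0,"ay":0,"az":0,"tx":-0.55,"ty":0,"tz":-0.37,"jaw":0.4},{"ax":0,"ay":0,"az":0,"tx":-0.59,"ty":0,"tz":-0.31,"jaw":0.4},{"ax":0,"ay":0,"az":0,"tx":-0.62,"ty":0,"tz":-0.24,"jaw":0.4},{"ax":0,"ay":0,"az":0,"tx":0,"ty":0,"tz":0,"jaw":0.4},{"ax":0,"ay":0,"az":0,"tx":0,"ty":0,"tz":0,"jaw":0.4}]'
python3 tab.py
```

```text
clock: 17.07
tcp_pos: [493.2, 130.5, 143.8]
orientation: [-0.04, 3.027, -0.81]
force: [-1.0, 4.9, -1.5]
width: 11.0
grip_force: 30.0
j [ 0.46  0.19  1.47 -0.47  1.7  -1.15] Fs [5.  0.9 1.2] grasp in socket [-6.1 38.8 71.8]
```

```bash
python3 -m inch '[{"ax":0,"ay":0,"az":0,"tx":-0.6,"ty":0.05,"tz":-0.17,"jaw":0.4},{"ax":0,"ay":0,"az":0,"tx":-0.66,"ty":0,"tz":-0.1,"jaw":0.4},{"ax":0,"ay":0,"az":0,"tx":-0.66,"ty":0,"tz":-0.02,"jaw":0.4},{"ax":0,"ay":0,"az":0,"tx":-0.66,"ty":0,"tz":0.05,"jaw":0.4},{"ax":0,"ay":0,"az":0,"tx":-0.65,"ty":0,"tz":0.12,"jaw":0.4},{"ax":0,"ay":0,"az":0,"tx":-0.64,"ty":0,"tz":0.19,"jaw":0.4},{"ax":0,"ay":0,"az":0,"tx":-0.61,"ty":0,"tz":0.26,"jaw":0.4},{"ax":0,"ay":0,"az":0,"tx":-0.58,"ty":0,"tz":0.33,"jaw":0.4},{"ax":0,"ay":0,"az":0,"tx":-0.54,"ty":0,"tz":0.39,"jaw":0.4},{"ax":0,"ay":0,"az":0,"tx":0,"ty":0,"tz":0,"jaw":0.4},{"ax":0,"ay":0,"az":0,"tx":0,"ty":0,"tz":0,"jaw":0.4}]'
python3 tab.py
```

```text
clock: 17.98
tcp_pos: [552.3, 128.1, 136.4]
orientation: [-0.04, 3.019, -0.804]
force: [4.2, 7.5, 3.1]
width: 5.8
grip_force: 31.0
j [ 0.42  0.29  1.36 -0.49  1.68 -1.19] Fs [ 4.8 -4.4  6.4] grasp in socket [ -5.8 -20.1  63.5]
```

Run:
```python
from h import *
from plant import eyes
m=np.zeros((600,800,3),np.uint8)
for i,(n,u,v) in enumerate((("side",280,185),("top",266,200))):
    c=eyes.read_camera(n); m[:,400*i:400*i+400]=cv2.resize(np.ascontiguousarray(c["image"][v-45:v+45,u-30:u+30,::-1]),(400,600),interpolation=cv2.INTER_CUBIC)
cv2.imwrite("pics/mid.png",m)
```

```text
(no output)
```

View pics/mid.png

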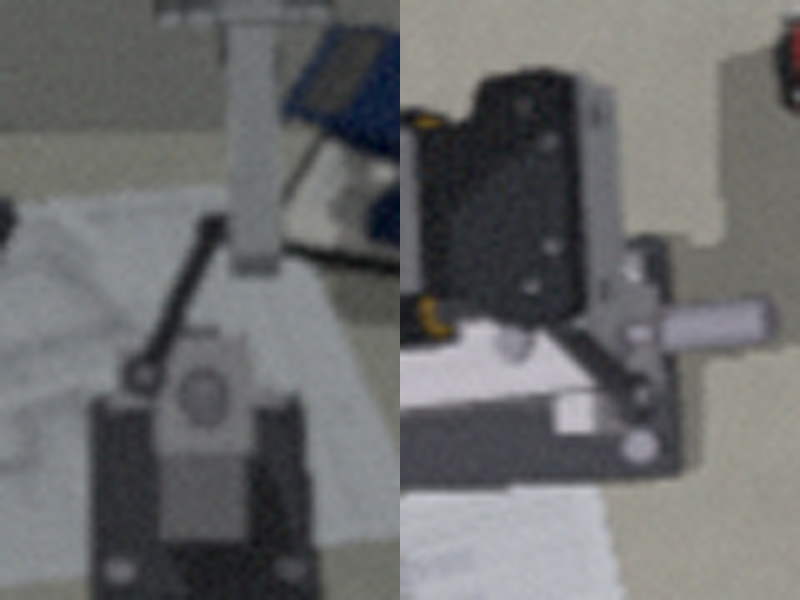

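The finger has slid past the tab. In the side view the bar runs from the pin (271.4,196) to its end (282,174), so the latch is only at about 1.1 rad, and the fingers are on its -y side. I'll open, lift clear, and push it over with closed fingertips.

```bash
python3 -m inch '[{"ax":0,"ay":0,"az":0,"tx":-0.3,"ty":0,"tz":0,"jaw":2},{"ax":0,"ay":0,"az":0,"tx":-0.5,"ty":0,"tz":0,"jaw":3},{"ax":0,"ay":0,"az":0,"tx":0,"ty":0,"tz":-1,"jaw":3},{"ax":0,"ay":0,"az":0,"tx":0,"ty":0,"tz":-2,"jaw":3},{"ax":0,"ay":0,"az":0,"tx":0,"ty":0,"tz":-3,"jaw":3},{"ax":0,"ay":0,"az":0,"tx":0,"ty":0,"tz":0,"jaw":3},{"ax":0,"ay":0,"az":0,"tx":0,"ty":0,"tz":0,"jaw":3}]'
python3 tab.py
python3 - <<'E'
from h import *
from plant import eyes
R,p=sock(532.4,110.3,1.595); c=eyes.read_camera("side")
for th in (.7,.9,1.1,1.3,1.5):
    print(th,[proj(c,[p+R@np.array([-7,22-r*np.cos(th),8.5+r*np.sin(th)])])[0].round(1).tolist() for r in (0,60)])
P=cloud(c,262,300,160,200); q=(P-p)@R; g=cv2.cvtColor(c["image"],cv2.COLOR_RGB2GRAY)[160:200,262:300]
k=(g<85)&(abs(q[...,0]+8)<9)&(q[...,2]>12); a=q[k]; r=np.hypot(a[:,1]-22,a[:,2]-8.5); th=np.arctan2(a[:,2]-8.5,22-a[:,1]); print(k.sum(),"theta",np.median(th[r>20]),"rmax",np.sort(r)[-5:],"tab",a[r>54].mean(0))
cv2.imwrite("pics/mid2.png",cv2.resize(np.ascontiguousarray(c["image"][140:230,240:330,::-1]),(600,600),interpolation=cv2.INTER_CUBIC))
E
```

```text
clock: 18.67
tcp_pos: [556.5, 157.0, 187.9]
orientation: [-0.039, 3.025, -0.81]
force: [-0.9, 0.0, -0.9]
width: 30.0
grip_force: 0.0
j [ 0.45  0.31  1.23 -0.49  1.8  -1.21] Fs [ 0.5  0.9 -0.7] grasp in socket [ -6.5 -25.2 122.5]
0.7 [[271.1, 196.7], [289.5, 180.7]]
0.9 [[271.1, 196.7], [286.0, 177.4]]
1.1 [[271.1, 196.7], [281.8, 174.8]]
1.3 [[271.1, 196.7], [277.3, 173.1]]
1.5 [[271.1, 196.7], [272.4, 172.4]]
99 theta 1.1346377834992933 rmax [65.22164163 65.44988241 66.38813613 66.41108555 67.42779003] tab [-11.88133736  -4.42728051  63.88588462]
```

View pics/mid2.png

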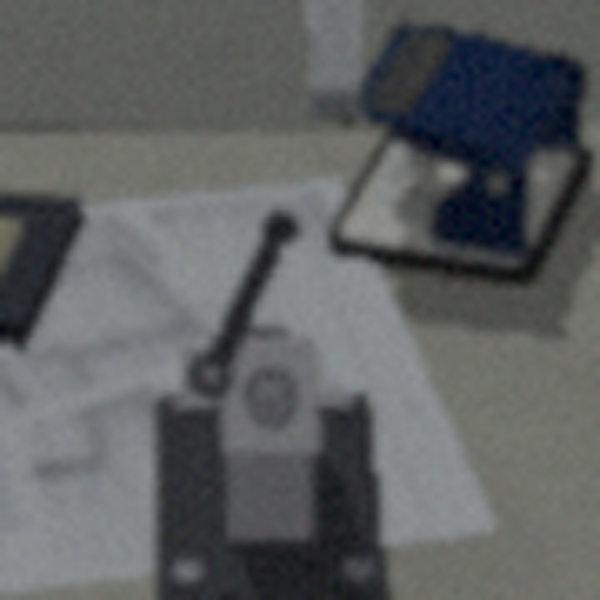

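In the side view the bar runs from the pin (211,375 in the crop) to the tab (282,228), which puts the latch at about 1.13 rad. I'll push from the +y side with closed fingers.

```bash
python3 -m inch '[{"ax":0,"ay":0,"az":0,"tx":2,"ty":0,"tz":0,"jaw":0},{"ax":0,"ay":0,"az":0,"tx":2.5,"ty":0,"tz":0,"jaw":0},{"ax":0,"ay":0,"az":0,"tx":0,"ty":0,"tz":0,"jaw":0},{"ax":0,"ay":0,"az":0,"tx":0,"ty":0,"tz":1.5,"jaw":0},{"ax":0,"ay":0,"az":0,"tx":0,"ty":0,"tz":2,"jaw":0},{"ax":0,"ay":0,"az":0,"tx":0,"ty":0,"tz":1.3,"jaw":0},{"ax":0,"ay":0,"az":0,"tx":0,"ty":0,"tz":0,"jaw":0},{"ax":0,"ay":0,"az":0,"tx":-0.5,"ty":0,"tz":0,"jaw":0},{"ax":0,"ay":0,"az":0,"tx":-0.5,"ty":0,"tz":0,"jaw":0},{"ax":0,"ay":0,"az":0,"tx":-0.3,"ty":0,"tz":0,"jaw":0},{"ax":0,"ay":0,"az":0,"tx":0,"ty":0,"tz":0,"jaw":0},{"ax":0,"ay":0,"az":0,"tx":0,"ty":0,"tz":0,"jaw":0}]'
python3 tab.py
python3 -m inch '[{"ax":0,"ay":0,"az":0,"tx":-0.4,"ty":0,"tz":0.1,"jaw":0},{"ax":0,"ay":0,"az":0,"tx":-0.4,"ty":0,"tz":0.15,"jaw":0},{"ax":0,"ay":0,"az":0,"tx":-0.4,"ty":0,"tz":0.15,"jaw":0},{"ax":0,"ay":0,"az":0,"tx":-0.3,"ty":0,"tz":0.15,"jaw":0},{"ax":0,"ay":0,"az":0,"tx":0,"ty":0,"tz":0,"jaw":0},{"ax":0,"ay":0,"az":0,"tx":0,"ty":0,"tz":0,"jaw":0}]'
python3 tab.py
```

```text
clock: 19.72
tcp_pos: [524.7, 132.2, 144.7]
orientation: [-0.04, 3.028, -0.811]
force: [-0.2, 0.5, -0.0]
width: 0.4
grip_force: 0.0
j [ 0.44  0.25  1.4  -0.48  1.7  -1.17] Fs [0.4 0.2 0.2] grasp in socket [-5.7  7.2 73. ]
clock: 20.22
tcp_pos: [539.3, 129.3, 139.0]
orientation: [-0.04, 3.029, -0.813]
force: [0.2, 0.9, -0.0]
width: 0.5
grip_force: 0.0
j [ 0.43  0.28  1.37 -0.48  1.69 -1.18] Fs [ 0.8 -0.3  0.4] grasp in socket [-5.7 -7.4 66.5]
```

Now lift, move over to y≈-33, and press down.

```bash
python3 - <<'E'
from h import *
from plant import eyes
R,p=sock(532.4,110.3,1.595); c=eyes.read_camera("side")
P=cloud(c,262,300,160,205); q=(P-p)@R; g=cv2.cvtColor(c["image"],cv2.COLOR_RGB2GRAY)[160:205,262:300]
k=(g<85)&(abs(q[...,0]+8)<9)&(q[...,2]>12); a=q[k]; r=np.hypot(a[:,1]-22,a[:,2]-8.5); th=np.arctan2(a[:,2]-8.5,22-a[:,1]); print(k.sum(),"theta",np.median(th[r>20]),np.median(th[r>50]),"rmax",np.sort(r)[-3:])
E
python3 -m inch '[{"ax":0,"ay":0,"az":0,"tx":0,"ty":0,"tz":-1.5,"jaw":0},{"ax":0,"ay":0,"az":0,"tx":-1.5,"ty":0,"tz":-1,"jaw":0},{"ax":0,"ay":0,"az":0,"tx":-1.1,"ty":0,"tz":0,"jaw":0},{"ax":0,"ay":0,"az":0,"tx":0,"ty":0,"tz":0,"jaw":0},{"ax":0,"ay":0,"az":0,"tx":0,"ty":0,"tz":1.5,"jaw":0},{"ax":0,"ay":0,"az":0,"tx":0,"ty":0,"tz":0.8,"jaw":0},{"ax":0,"ay":0,"az":0,"tx":0,"ty":0,"tz":0.6,"jaw":0},{"ax":0,"ay":0,"az":0,"tx":0,"ty":0,"tz":0.6,"jaw":0},{"ax":0,"ay":0,"az":0,"tx":0,"ty":0,"tz":0.5,"jaw":0},{"ax":0,"ay":0,"az":0,"tx":0,"ty":0,"tz":0.5,"jaw":0},{"ax":0,"ay":0,"az":0,"tx":0,"ty":0,"tz":0,"jaw":0},{"ax":0,"ay":0,"az":0,"tx":0,"ty":0,"tz":0,"jaw":0}]'
python3 tab.py
```

```text
114 theta 0.7370057565683468 0.7404336711137147 rmax [65.83955963 67.19520781 67.28089874]
clock: 21.27
tcp_pos: [564.4, 119.7, 121.2]
orientation: [-0.04, 3.031, -0.814]
force: [0.1, -0.4, 0.3]
width: 0.7
grip_force: 0.0
j [ 0.4   0.33  1.35 -0.49  1.66 -1.2 ] Fs [-0.5 -0.1  0.1] grasp in socket [ -5.6 -32.3  46.1]
```

```bash
python3 -m inch '[{"ax":0,"ay":0,"az":0,"tx":0,"ty":0,"tz":0.3,"jaw":0},{"ax":0,"ay":0,"az":0,"tx":0,"ty":0,"tz":0.3,"jaw":0},{"ax":0,"ay":0,"az":0,"tx":0,"ty":0,"tz":0.2,"jaw":0},{"ax":0,"ay":0,"az":0,"tx":0,"ty":0,"tz":0.2,"jaw":0},{"ax":0,"ay":0,"az":0,"tx":0,"ty":0,"tz":0,"jaw":0},{"ax":0,"ay":0,"az":0,"tx":0,"ty":0,"tz":0,"jaw":0}]'
python3 tab.py
python3 -m inch '[{"ax":0,"ay":0,"az":0,"tx":0,"ty":0,"tz":0.1,"jaw":0},{"ax":0,"ay":0,"az":0,"tx":0,"ty":0,"tz":0.1,"jaw":0},{"ax":0,"ay":0,"az":0,"tx":0,"ty":0,"tz":0.1,"jaw":0},{"ax":0,"ay":0,"az":0,"tx":0,"ty":0,"tz":0,"jaw":0},{"ax":0,"ay":0,"az":0,"tx":0,"ty":0,"tz":0,"jaw":0}]'
python3 tab.py
```

```text
clock: 21.77
tcp_pos: [564.9, 114.9, 112.9]
orientation: [-0.04, 3.03, -0.813]
force: [-1.0, -0.3, -0.4]
width: 0.6
grip_force: 0.0
j [ 0.39  0.33  1.36 -0.49  1.64 -1.2 ] Fs [-0.   1.  -0.5] grasp in socket [ -5.6 -32.6  36.5]
clock: 22.18
tcp_pos: [565.1, 114.5, 112.1]
orientation: [-0.04, 3.029, -0.811]
force: [-3.6, 3.7, 6.9]
width: 0.6
grip_force: 3.7
j [ 0.39  0.33  1.37 -0.49  1.64 -1.2 ] Fs [-0.2  3.5  7.9] grasp in socket [ -5.7 -32.8  35.5]
```

```bash
python3 -m inch '[{"ax":0,"ay":0,"az":0,"tx":0,"ty":0,"tz":0.15,"jaw":0},{"ax":0,"ay":0,"az":0,"tx":0,"ty":0,"tz":0,"jaw":0},{"ax":0,"ay":0,"az":0,"tx":0,"ty":0,"tz":0,"jaw":0}]'
python3 tab.py
python3 -m inch '[{"ax":0,"ay":0,"az":0,"tx":0,"ty":0,"tz":-1,"jaw":0},{"ax":0,"ay":0,"az":0,"tx":0,"ty":0,"tz":-3,"jaw":0},{"ax":0,"ay":0,"az":0,"tx":0,"ty":0,"tz":-3.5,"jaw":0},{"ax":0,"ay":0,"az":0,"tx":0,"ty":0,"tz":-3.5,"jaw":0},{"ax":0,"ay":0,"az":0,"tx":0,"ty":0,"tz":-3,"jaw":0},{"ax":0,"ay":0,"az":0,"tx":0,"ty":0,"tz":0,"jaw":0},{"ax":0,"ay":0,"az":0,"tx":0,"ty":0,"tz":0,"jaw":0},{"ax":0,"ay":0,"az":0,"tx":0,"ty":0,"tz":0,"jaw":0}]'
python3 - <<'E'
from h import *
from plant import eyes
R,p=sock(532.4,110.3,1.595); c=eyes.read_camera("side")
P=cloud(c,262,305,180,215); q=(P-p)@R; g=cv2.cvtColor(c["image"],cv2.COLOR_RGB2GRAY)[180:215,262:305]
k=(q[...,1]<-20)&(q[...,1]>-50)&(abs(q[...,0]+8)<10)&(abs(q[...,2])<40); a=q[k]; print(k.sum(),"tab",a.mean(0),a.min(0),a.max(0))
for th in(0,.08,.15):print(th,proj(c,[p+R@np.array([-7,22-60*np.cos(th),8.5+60*np.sin(th)])])[0].round(1))
cv2.imwrite("pics/end.png",cv2.resize(np.ascontiguousarray(c["image"][165:235,240:330,::-1]),(720,560),interpolation=cv2.INTER_CUBIC))
E
python3 look.py
```

```text
clock: 22.43
tcp_pos: [565.2, 114.3, 111.8]
orientation: [-0.039, 3.029, -0.809]
force: [-3.4, 5.6, 9.3]
width: 0.3
grip_force: 5.4
j [ 0.39  0.33  1.37 -0.49  1.64 -1.2 ] Fs [ 0.3  3.2 10.9] grasp in socket [ -5.7 -32.8  35.1]
clock: 23.1
tcp_pos: [563.3, 182.5, 229.1]
orientation: [-0.041, 3.031, -0.814]
force: [-0.2, 0.4, -0.8]
width: 0.6
grip_force: 0.0
51 tab [ -9.01768502 -32.56113564   9.65978149] [-14.60715026 -44.37860877  -0.49994236] [ -1.87544325 -21.94355837  16.9693386 ]
0 [295.4 196.3]
0.08 [295.3 194.4]
0.15 [295.1 192.7]
force in socket [ 0.00683333  0.11068735 -0.16347712] grasp in socket [ -5.16864421 -32.456283   169.95858344]
tail 18 [-54.38218995  -0.47062595   0.20703963]
```

View pics/end.png

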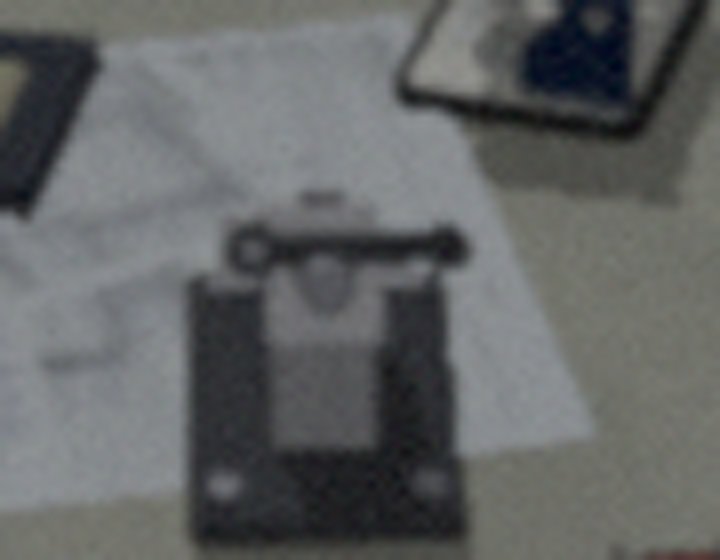

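The bar lies level from the pin (250,248) to the tab (456,246), across the rod's neck, and the gripper is clear of everything.

```bash
python3 -c "
from plant import workorder; print(workorder.finish_job())"
```

```text
the job is handed in; nothing more can be done
None
```

The job is handed in (the hand-in gave no verdict): the rod is home in the bore, the latch lies level across its neck, the gripper is clear, and I saw no contact with the tape roll, stapler or ink tin. The latch slipped out of the pinch partway over, so I pushed it closed with the fingertips.

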